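Press the sprung safety hook to free the battery locker's door

ROBOT

A 6-joint arm with a two-finger parallel gripper is mounted at the origin on a cart in front of the work surface, level with it; the furniture and walls round the work are solid. World frame = base frame: x ahead of the robot, y to its left, z up, the work surface at z = 0. Lengths are in m, angles in rad, forces in N, time in s.
With the tool pointing down it reaches from about 0.375 to 0.9 m from the base axis. Payload 3.1 kg.
Tool frame: the origin (TCP) lies between the finger pads; the fingertips stand 17 mm ahead of it and the grasp point (between the pads) lies 2 mm behind it; z points along the fingers, y is the line along which they close (so a half turn about z gives the same grasp; the last joint's range is limited). The gripper opens to 85 mm and grips with 20 to 120 N. Pads are 22 mm wide; open, the fingers measure 114 mm over their backs; the gripper's body (76 mm by 85 mm) begins 54 mm behind the grasp point. The pads swing forward as they close: fully open they stand 13 mm farther back than shut.
Start: joints at [1.02, 0.527, 1.433, -0, 1.181, -0.178], TCP at [0.228, 0.582, 0.215] pointing down, gripper open.
Joint ranges: [-3.08, 3.08], [-0.75, 2.2], [0.22, 2.44], [-1.43, 4.57], [0, 2.65], [-2.85, 2.85]. Speed limits (rad/s): [2.79, 2.79, 3.14, 3.14, 3.14, 3.14].

INTERFACE

Orientations are given as a unit quaternion [x, y, z, w].
In Python, from station import sense, vision, order gives the robot as it stands.
- The arm moves only by the shell command python3 -m crank 'ROWS' [OPENING] [FORCE]. ROWS is JSON, a list of rows, each an object with "dp": the shift along the world's x, y, z in units of 30 mm (1.0 is 30 mm), a list of three; "angular": the turn, a rotation vector about the world's x, y, z in degrees, a list of three. In form: [{"dp": [dx, dy, dz], "angular": [ax, ay, az]}, ...]. A call has 1 to 20 rows; each row shifts and turns the commanded pose from where the row before left it; what a row does not reach is not made up. A row lasts 1/10 s, in which the tool goes at most 50 mm and 8.59 degrees, less where a joint would pass 70% of its speed; a pose out of reach is approached as far as the arm can. A call is refused whole if a number of a shift passes 1 or a number of a turn 8.59, either way. A call with a gripper value outside its range is refused whole. OPENING is the closure, from 0 (fully open) to 1 (shut), set as the call begins (- or left out, the last holds). The fingers move at their own pace and stop on an object; FORCE is the grip in N (left out, the last holds). Time passes only in rows, so rows that do not move let the fingers close. It gives the time, the measured TCP pose, the force, the opening and the grip force at its end, in the units of the state.
- sense(): the state, without advancing time (a new reading comes with each control period).
- vision.snapshot(name): name is "side" or "top" or "wrist"; returns a dict with "image" (384x512x3 uint8, blue, green, red), "range_z" (384x512 float32, m along the optical axis (not along the pixel's ray), 0 where there is no reading), "mtx" (3x3 intrinsics, pixels), "pose" (4x4, takes a point from camera to world coordinates); the wrist camera has in their place "mount" (4x4, takes a point from camera to tool coordinates, whose origin is the TCP and whose axes are the flange's). Camera axes: x right, y down, z forward; pixel columns grow to the right and rows downward; lengths in m; the calibration is good to about 2 mm. The wrist camera is an equidistant fisheye: a pixel r from the principal point sees the ray r / f radians off the axis. A picture is of the moment at which its call begins: read the wrist's pose just before it.
- order.sign_off(): hands the job in; it is judged then, once.
The state is a dict: "t": time; "q": joint angles; "qd": joint speeds; "tau": joint torques, N m; "tcp_pos": TCP position; "tool_rot": TCP orientation; "force": force on the tool from outside, world axes, zero at the start; "ft_torque": the same for the moment, N m; "finger_gap": opening from 0.0 (shut) to 1.0 (fully open); "gripper_force": force on a finger pad.
Only numpy, scipy, OpenCV 4.12 (cv2) and the standard library are available. Lean on these libraries where they do the work, as an engineer would, in place of code of your own. Each camera call takes 0.05 s, during which the arm holds its last target. There are 200 camera calls.

TASK

The battery locker's door is held ajar by a sprung child-safety hook just behind its top edge. Take the upright screwdriver out of its wooden stand, reach its blade down through the narrow gap between locker and door, feel for the hook and press it gently down until the door springs free and swings open by itself, then put the screwdriver back upright in its stand, fully down, and let go. Never lean hard on the locker, its door or its hook, and leave the other things where they are.

Things in the scene. Friction and masses are not known exactly. Their poses are not given: they have to be found in the camera images.
- locker: Grey steel bench locker, fixed, 160 mm deep (x), 220 mm wide (y), 160 mm high; origin at the centre of its underside on the bench, x to its back, z up; front plane at x = -80 mm. An 8 mm door, nearly as high, hangs before it, ajar towards the robot, pushed open by a spring (about 4 N at its free edge). Never push on locker, door or hook with more than 15 N.
- gap (a point): Point on the locker above the hook's arm where the blade goes down: middle of the free 19 mm between the locker's front plane (9 mm behind it) and the door's bar (10 mm in front); locker x = -89, y = -71 mm, level with the locker's top edge, 160 mm above the bench.
- hook_arm (a point): Point of the locker on the hook's line, 33 mm under gap. The white hook's flat arm, 18 mm wide, crosses the gap level there. Hook and door hang together at an adjustable height that differs from locker to locker and is not tracked: the arm's top lies up to 10 mm above or below this point. Only feel tells.
- hook_barb (a point): Nominal place (fixed to the locker) of the barb at the arm's far end: 10 mm wide, 8 mm thick, standing up 11 mm. It holds the door's 6 mm square bar on its locker side. Pressed at the gap, the arm gives from about 4 N; about 6 mm down (6 N) the barb frees the bar; 9 mm down (7 to 8 N) is a rigid stop. Keep it down until the door moves: let up sooner, it catches again.
- door_hinge (a point): The door's vertical hinge axis, at the locker's underside height: locker x = -86, y = +106 mm (left as the robot sees it). The door is 216 mm wide from here.
- door (a joint): Opening angle of the locker's door, rad: 0 shut, about 0.2 when caught on the hook, grows as it opens towards the robot; freed, it takes 1 s to reach about 0.35, 3 s to 0.6, and comes to rest near 0.95 by itself.
- stand: Light wooden block, fixed, 70 x 70 mm, 108 mm high, with one vertical hole through its middle; origin at the centre of its underside.
- stand_hole (a point): Centre of the mouth of the stand's hole (12.5 mm diameter, small chamfer), at the block's top, 108 mm above the bench.
- driver: Screwdriver, 202 mm long, 90 g, standing blade down in the stand's hole with the underside of its handle resting on the block: round handle up to 30 mm thick and 102 mm long above, straight round shank 6.2 mm thick and 100 mm long below. The body's y axis points from blade to handle end (up when standing); the origin lies beside the handle's lower end, 15 mm off the axis, so use the two points.
- driver_tip (a point): The blade's end on the screwdriver's axis.
- driver_grip (a point): Point on the screwdriver's axis inside the handle, 156 mm above the blade's end, 46 mm below the handle's end: the place to grip (about 30 mm across).
- tape_measure: Bystander: tape measure, 36 x 84 x 62 mm, origin at the centre of its underside.
- masking_tape: Bystander: roll of masking tape lying flat, 104 mm across, 36 mm high, origin at the centre of its underside.
- bulb_carton: Bystander: small printed cardboard carton, 50 x 85 x 50 mm, origin at the centre of its underside.
There are look-alikes about, which are no part of the job. What is meant by the driver is not orange, and is the larger of those in its own colour.

How it is judged:
On the way, in this order (a step that is already met when the one before it is completed fails the run):
1. the screwdriver, out of its stand, bears on the hook (contact force between driver and locker above 1.5 N and horizontal distance between driver_tip and gap below 0.02 m and height (world z) of driver_tip below 0.15 m), for 0.05 s.
2. the door has sprung free of the hook (value of joint door above 0.35 rad), for 0.2 s.
At the end, for the whole second after the job is handed in: The door stands open by more than 0.6 rad; the screwdriver is back upright in the stand's hole (within 0.15 rad of vertical, handle within 15 mm of the hole's axis), fully down (blade end less than 16 mm above the bench), at rest and released (value of joint door above 0.6 rad and horizontal distance between driver_grip and stand_hole below 0.015 m and angle between driver's own y axis and vertical below 0.15 rad and height (world z) of driver_tip below 0.016 m and linear speed of driver below 0.02 m/s); the robot touches nothing.
It fails at once if the screwdriver pushes on the locker, its door or its hook with more than 15 N (contact force between driver and locker above 15 N).
It fails at once if the fingers push on the locker, its door or its hook with more than 15 N (contact force between the fingers and locker above 15 N).
It fails at once if the tape measure is moved more than 20 mm (distance of tape_measure from where it was at the start of the episode above 0.02 m).
It fails at once if the masking tape is moved more than 20 mm (distance of masking_tape from where it was at the start of the episode above 0.02 m).
It fails at once if the small carton is moved more than 20 mm (distance of bulb_carton from where it was at the start of the episode above 0.02 m).
It also fails if it takes over 61 s, if anything falls off the work surface, if the arm or the gripper's body presses on something with over 40 N, if the wrist force passes 120 N, or if a joint passes its speed limit or range.

## Working session

There is one attempt and no reset: what is moved stays moved. The work goes in short steps, Python scripts to look and compute and a shell command to move; the robot and the scene stay as the last step left them, time stands still between calls to the robot, and variables do not carry over. Pictures are saved under pics/ and viewed, at most 10 in all, crops included, and the job is handed in when it is done.

```bash
mkdir -p pics; ls; python3 - <<'E'
from station import sense, vision
import cv2,numpy as np,pickle
s=sense();print(s)
for n in("side","top"):
    d=vision.snapshot(n);pickle.dump(d,open(f"pics/{n}.pkl","wb"));cv2.imwrite(f"pics/{n}0.png",d["image"]);print(n,d["mtx"].round(1).tolist(),d["pose"].round(3).tolist())
E
```

```text
pics
{'t': 0.0, 'q': array([ 1.01950925e+00,  5.28484417e-01,  1.43389403e+00,  5.06828612e-06,
        1.18138998e+00, -1.78485849e-01]), 'qd': array([ 0.00090911, -0.00086845, -0.00121832,  0.00078622, -0.00183058,
        0.00041506]), 'tau': array([-4.40815038e-04, -4.42350376e+01, -1.78019732e+01, -2.83619374e-04,
        8.39089626e-03, -1.10976777e-05]), 'tcp_pos': array([0.22720812, 0.58143989, 0.21422507]), 'tool_rot': array([ 1.85323905e-01,  9.82676888e-01, -1.01542635e-03, -3.90393217e-04]), 'force': array([-0.1014606 , -0.29732019, -0.02544011]), 'ft_torque': array([ 0.03826047, -0.04548718, -0.02078289]), 'gripper_force': 0.0, 'finger_gap': 1.0029185045240194}
side [[382.5, 0.0, 256.4], [0.0, 382.5, 191.7], [0.0, 0.0, 1.0]] [[0.999, 0.014, -0.04, 0.638], [0.043, -0.378, 0.925, -1.617], [-0.002, -0.926, -0.378, 0.713], [0.0, 0.0, 0.0, 1.0]]
top [[397.6, 0.0, 259.8], [0.0, 397.6, 192.0], [0.0, 0.0, 1.0]] [[-0.02, -0.984, 0.179, 0.332], [-1.0, 0.021, -0.0, -0.205], [-0.003, -0.179, -0.984, 1.506], [0.0, 0.0, 0.0, 1.0]]
```

View pics/side0.png

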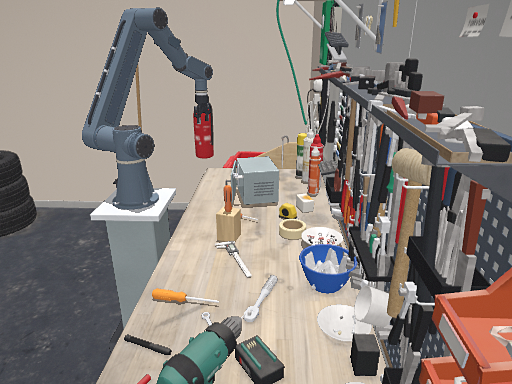

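View pics/top0.png

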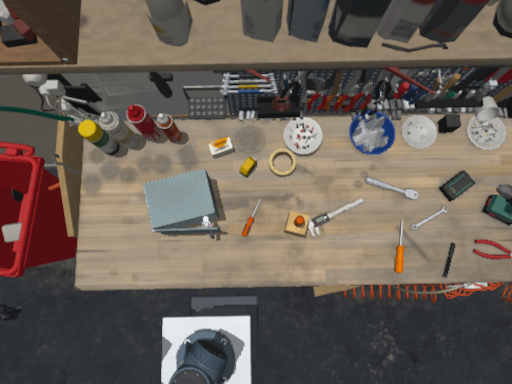

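The top view shows the locker at (180,200), the stand at (298,223), the carton at (221,147), the tape measure at (248,166) and the masking tape at (282,162). Candidates for the driver, in top-view pixels:
- the one standing in the stand, (299,222)
- the small orange one lying at (250,220)
- the large orange one lying at (400,255)
- the black stick at (449,260)

I'll crop in on the stand.

```bash
python3 - <<'E'
import cv2,numpy as np
a=cv2.imread("pics/side0.png")[150:280,190:330];b=cv2.imread("pics/top0.png")[160:260,140:340]
a=cv2.resize(a,None,fx=4,fy=4,interpolation=2);b=cv2.resize(b,(800,400),interpolation=2)
cv2.imwrite("pics/c1.png",a);cv2.imwrite("pics/c2.png",b)
E
```

```text
(no output)
```

View pics/c1.png

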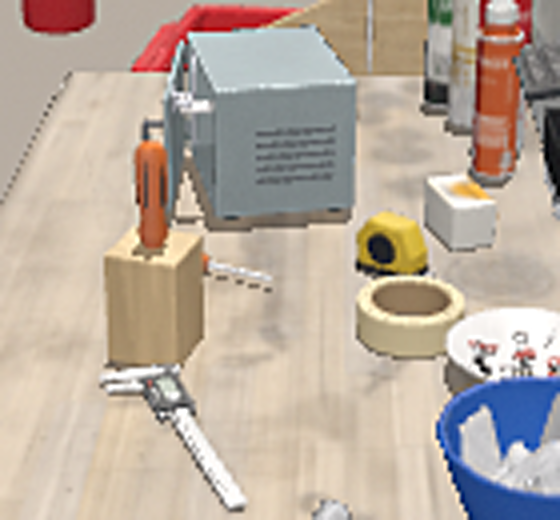

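View pics/c2.png

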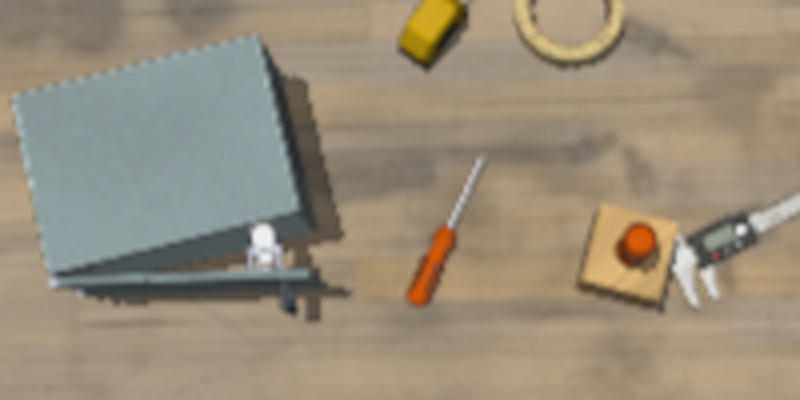

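The upright driver at (299,222) is red, and so is the smaller one lying at (250,220). The one at (400,255) is orange. So the target is the one in the stand: red, and the larger of the two. Next I'll locate it and the locker.

```bash
cat > h.py <<'E'
import numpy as np,cv2,pickle
from scipy.spatial.transform import Rotation as R
def cloud(d,P=None):
    z=d["range_z"];v,u=np.mgrid[:384,:512];m=d["mtx"]
    p=np.stack([(u-m[0,2])/m[0,0]*z,(v-m[1,2])/m[1,1]*z,z],-1)
    return p@d["pose"][:3,:3].T+d["pose"][:3,3]
def onplane(d,uv,h):
    m=d["mtx"];uv=np.atleast_2d(uv).astype(float)
    r=np.c_[(uv[:,0]-m[0,2])/m[0,0],(uv[:,1]-m[1,2])/m[1,1],np.ones(len(uv))]@d["pose"][:3,:3].T
    c=d["pose"][:3,3];return c+r*((h-c[2])/r[:,2])[:,None]
E
python3 - <<'E'
from h import *
t=pickle.load(open("pics/top.pkl","rb"));hsv=cv2.cvtColor(t["image"],cv2.COLOR_BGR2HSV)
for u,v in((299,222),(246,228),(400,262)):print(u,v,hsv[v,u])
p=cloud(t);Z=p[...,2]
def rects(lo,hi,box,erode=0):
    m=np.zeros(Z.shape,np.uint8);x0,x1,y0,y1=box
    m[y0:y1,x0:x1]=((Z>lo)&(Z<hi))[y0:y1,x0:x1]
    c=max(cv2.findContours(m,0,1)[0],key=cv2.contourArea);return m,c
for nm,lo,hi,h,box in(("locker",.151,.18,.16,(120,235,150,250)),("stand",.095,.12,.108,(275,325,195,250)),("handle",.18,.23,.205,(275,325,195,250))):
    m,c=rects(lo,hi,box);q=onplane(t,c[:,0],h)
    r=cv2.minAreaRect((q[:,:2]*1000).astype(np.float32));print(nm,m.sum(),r,cv2.boxPoints(r).round().tolist(), p[m>0].mean(0))
m,c=rects(.151,.18,(120,235,150,250))
a=cv2.approxPolyDP(c,3,True);print(a[:,0].tolist(),onplane(t,a[:,0],.16).round(3)[:,:2].tolist())
# side view: handle by red mask
s=pickle.load(open("pics/side.pkl","rb"));ps=cloud(s);sel=(ps[...,2]>.115)&(ps[...,2]<.215)
sel[:170]=0;sel[:,:215]=0;sel[245:]=0;sel[:,241:]=0;sel&=(ps[...,1]<.0)
q=ps[sel];print(len(q),q.mean(0),q.min(0),q.max(0))
E
```

```text
299 222 [ 12 242 193]
246 228 [ 12 242 200]
400 262 [ 15 244 231]
locker 3101 ((561.28466796875, 76.33572387695312), (160.4954071044922, 220.75221252441406), 13.275785446166992) [[458.0, 165.0], [509.0, -50.0], [665.0, -13.0], [614.0, 202.0]] [0.55537401 0.07506636 0.16175602]
stand 318 ((472.87701416015625, -332.1789855957031), (70.51272583007812, 71.15076446533203), 73.6888427734375) [[429.0, -356.0], [497.0, -376.0], [517.0, -308.0], [449.0, -288.0]] [ 0.47027967 -0.33085332  0.10952019]
handle 68 ((471.5590515136719, -331.5235595703125), (26.2737979888916, 29.794031143188477), 87.92374420166016) [[456.0, -344.0], [486.0, -345.0], [487.0, -319.0], [457.0, -318.0]] [ 0.47237266 -0.33137078  0.2072424 ]
[[204, 169], [143, 184], [152, 228], [214, 213]] [[0.663, -0.012], [0.614, 0.198], [0.461, 0.163], [0.508, -0.047]]
252 [ 0.47549342 -0.26433106  0.15980777] [ 0.43475731 -0.35345817  0.11532588] [ 0.49604752 -0.00380274  0.21268724]
```

The locker fit is a clean 160 x 220 mm rectangle: centre (0.561, 0.076), yaw 13.3°. That puts the gap at about (0.491, -0.013). The driver axis is near (0.472, -0.332). Now I'll move above the driver.

```bash
python3 -m crank '[{"dp":[0.5,-0.5,1],"angular":[0,0,0]},{"dp":[0.5,-1,1],"angular":[0,0,0]},{"dp":[0.5,-1,1],"angular":[0,0,0]},{"dp":[0.5,-1,1],"angular":[0,0,0]},{"dp":[0.5,-1,0],"angular":[0,0,0]},{"dp":[0.5,-1,0],"angular":[0,0,0]},{"dp":[0.5,-1,0],"angular":[0,0,0]},{"dp":[0.5,-1,0],"angular":[0,0,0]},{"dp":[0.5,-1,0],"angular":[0,0,0]},{"dp":[0.5,-1,0],"angular":[0,0,0]},{"dp":[0.3,-1,0],"angular":[0,0,0]},{"dp":[0.3,-1,0],"angular":[0,0,0]},{"dp":[0.3,-1,0],"angular":[0,0,0]},{"dp":[0.3,-1,0],"angular":[0,0,0]},{"dp":[0.3,-1,0],"angular":[0,0,0]},{"dp":[0.3,-1,0],"angular":[0,0,0]},{"dp":[0.3,-1,0],"angular":[0,0,0]},{"dp":[0.3,-1,0],"angular":[0,0,0]},{"dp":[0.3,-1,0],"angular":[0,0,0]},{"dp":[0.3,-1,0],"angular":[0,0,0]}]' 0.3 60
python3 -m crank '[{"dp":[0.2,-1,0],"angular":[0,0,0]},{"dp":[0,-1,0],"angular":[0,0,0]},{"dp":[0,-1,0],"angular":[0,0,0]},{"dp":[0,-1,0],"angular":[0,0,0]},{"dp":[0,-1,0],"angular":[0,0,0]},{"dp":[0,-1,0],"angular":[0,0,0]},{"dp":[0,-1,0],"angular":[0,0,0]},{"dp":[0,-1,0],"angular":[0,0,0]},{"dp":[0,-1,0],"angular":[0,0,0]},{"dp":[0,-0.8,-0.4],"angular":[0,0,0]},{"dp":[0,-0.5,-0.5],"angular":[0,0,0]},{"dp":[0,0,0],"angular":[0,0,0]},{"dp":[0,0,0],"angular":[0,0,0]}]'
python3 - <<'E'
from station import sense, vision
import cv2,pickle
s=sense();d=vision.snapshot("wrist");pickle.dump((s,d),open("pics/w1.pkl","wb"));cv2.imwrite("pics/w1.png",d["image"])
print(s["q"],s["tcp_pos"],s["tool_rot"],d["mtx"].tolist(),d["mount"].round(4).tolist(),d.keys())
E
```

```text
t: 2.1
tcp_pos: [0.4674, -0.0041, 0.3349]
tool_rot: [0.185, 0.983, 0.0, -0.0]
force: [0.0, -0.1, -0.2]
finger_gap: 0.702
gripper_force: 0.0
t: 3.4
tcp_pos: [0.4731, -0.3108, 0.3072]
tool_rot: [0.185, 0.983, 0.001, -0.001]
force: [-0.2, 0.5, -0.4]
finger_gap: 0.701
gripper_force: 0.0
[-7.79015938e-01  3.53819186e-01  1.46215975e+00  6.60644740e-04
  1.32888318e+00 -1.97699252e+00] [ 0.47306738 -0.31079985  0.30721251] [ 0.18541019  0.9826598   0.00117895 -0.00117694] [[297.3186396354542, 0.0, 252.9141368678946], [0.0, 297.3186396354542, 187.07362427042855], [0.0, 0.0, 1.0]] [[-0.0006, -0.9495, -0.3139, 0.0812], [1.0, -0.0004, -0.0006, 0.0009], [0.0005, -0.3139, 0.9495, -0.1588], [0.0, 0.0, 0.0, 1.0]] dict_keys(['image', 'range_z', 'mtx', 'mount'])
```

View pics/w1.png

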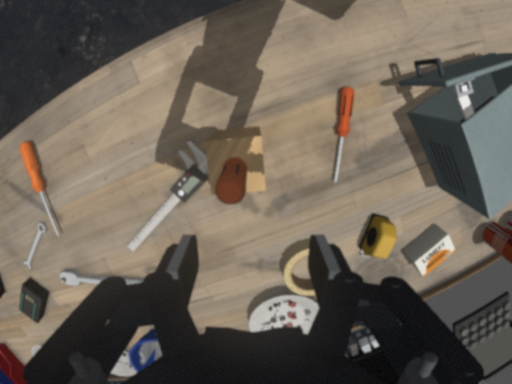

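The wrist view shows the driver handle's end at about (232,178) on the block (215–265, 128–192), with the finger tips at (180,245) and (320,245). Next I'll measure the handle axis and the block from the wrist depth.

```bash
cat >> h.py <<'E'
def wcam(s,d):
    M=np.eye(4);M[:3,:3]=R.from_quat(s["tool_rot"]).as_matrix();M[:3,3]=s["tcp_pos"];return M@d["mount"]
def wrays(d,uv):
    m=d["mtx"];x=(uv[...,0]-m[0,2])/m[0,0];y=(uv[...,1]-m[1,2])/m[1,1];th=np.hypot(x,y)+1e-9
    k=np.tan(th)/th;return np.stack([x*k,y*k,np.ones_like(x)],-1)
def wcloud(s,d):
    v,u=np.mgrid[:384,:512];T=wcam(s,d)
    p=wrays(d,np.stack([u,v],-1).astype(float))*d["range_z"][...,None];return p@T[:3,:3].T+T[:3,3]
def wplane(s,d,uv,h):
    T=wcam(s,d);r=wrays(d,np.atleast_2d(uv).astype(float))@T[:3,:3].T;return T[:3,3]+r*((h-T[2,3])/r[:,2])[:,None]
E
python3 - <<'E'
from h import *
s,d=pickle.load(open("pics/w1.pkl","rb"));p=wcloud(s,d);x,y,Z=p[...,0],p[...,1],p[...,2]
near=np.hypot(x-.472,y+.332)<.06
for lo,hi in((.1,.115),(.12,.15),(.15,.18),(.18,.2),(.2,.204),(.204,.22)):
    k=near&(Z>lo)&(Z<hi);q=p[k]
    if len(q)<5:print(lo,len(q));continue
    r=cv2.minAreaRect((q[:,:2]*1000).astype(np.float32));print(lo,len(q),r,q[:,2].max())
E
```

```text
0.1 2179 ((473.54022216796875, -333.71673583984375), (69.70426940917969, 71.455322265625), 74.20136260986328) 0.11054082129564252
0.12 176 ((468.6485595703125, -330.260009765625), (28.356124877929688, 16.029457092285156), 57.396148681640625) 0.14743176692135496
0.15 131 ((465.67413330078125, -328.69476318359375), (26.40985107421875, 9.616268157958984), 59.48537826538086) 0.1799653247040175
0.18 150 ((473.8137512207031, -332.80126953125), (29.45989227294922, 27.285581588745117), 20.704116821289062) 0.19999766646618244
0.2 170 ((473.4295654296875, -333.71826171875), (27.579164505004883, 28.571434020996094), 68.23644256591797) 0.2039990167311883
0.204 525 ((473.6748046875, -333.0779724121094), (25.24798011779785, 23.69036102294922), 11.575886726379395) 0.21090656292860638
```

```bash
python3 -m crank '[{"dp":[0.02,-0.75,-0.5],"angular":[0,0,0]},{"dp":[0,0,-0.9],"angular":[0,0,0]},{"dp":[0,0,-0.9],"angular":[0,0,0]},{"dp":[0,0,-0.8],"angular":[0,0,0]},{"dp":[0,0,-0.7],"angular":[0,0,0]},{"dp":[0,0,-0.5],"angular":[0,0,0]},{"dp":[0,0,-0.35],"angular":[0,0,0]},{"dp":[0,0,-0.15],"angular":[0,0,0]},{"dp":[0,0,0],"angular":[0,0,0]},{"dp":[0,0,0],"angular":[0,0,0]}]'
python3 -m crank '[{"dp":[0,0,0],"angular":[0,0,0]},{"dp":[0,0,0],"angular":[0,0,0]},{"dp":[0,0,0],"angular":[0,0,0]},{"dp":[0,0,0],"angular":[0,0,0]},{"dp":[0,0,0],"angular":[0,0,0]},{"dp":[0,0,0],"angular":[0,0,0]},{"dp":[0,0,0],"angular":[0,0,0]},{"dp":[0,0,0],"angular":[0,0,0]}]' 1 60
```

```text
t: 4.45
tcp_pos: [0.4748, -0.3347, 0.1651]
tool_rot: [0.185, 0.983, -0.001, 0.001]
force: [0.3, -0.0, -0.1]
finger_gap: 0.698
gripper_force: 0.0
t: 5.25
tcp_pos: [0.4747, -0.3349, 0.1652]
tool_rot: [0.185, 0.983, -0.001, 0.001]
force: [-1.6, 0.4, 5.9]
finger_gap: 0.326
gripper_force: 59.3
```

```bash
python3 -m crank '[{"dp":[0,0,0.3],"angular":[0,0,0]},{"dp":[0,0,0.5],"angular":[0,0,0]},{"dp":[0,0,0.7],"angular":[0,0,0]},{"dp":[0,0,0.9],"angular":[0,0,0]},{"dp":[0,0,1],"angular":[0,0,0]},{"dp":[0,0,1],"angular":[0,0,0]},{"dp":[0,0,0.9],"angular":[0,0,0]},{"dp":[0,0,0.8],"angular":[0,0,0]},{"dp":[0,0,0.6],"angular":[0,0,0]},{"dp":[0,0,0.3],"angular":[0,0,0]},{"dp":[0,0,0],"angular":[0,0,0]},{"dp":[0,0,0],"angular":[0,0,0]}]' 1 60
python3 -m crank '[{"dp":[0,0.5,0],"angular":[0,0,0]},{"dp":[0,0.8,0],"angular":[0,0,0]},{"dp":[0,1,0],"angular":[0,0,0]},{"dp":[0,1,0],"angular":[0,0,0]},{"dp":[0,1,0],"angular":[0,0,0]},{"dp":[0,1,0],"angular":[0,0,0]},{"dp":[0,0.8,0],"angular":[0,0,0]},{"dp":[0,0.5,0],"angular":[0,0,0]},{"dp":[0,0.2,0],"angular":[0,0,0]},{"dp":[0,0,0],"angular":[0,0,0]},{"dp":[0,0,0],"angular":[0,0,0]}]'
python3 - <<'E'
from station import sense, vision
from h import *
s=sense();d=vision.snapshot("wrist");pickle.dump((s,d),open("pics/w2.pkl","wb"));cv2.imwrite("pics/w2.png",d["image"])
e=vision.snapshot("side");pickle.dump(e,open("pics/side2.pkl","wb"))
a=cv2.resize(e["image"][90:250,170:330],(600,600),interpolation=2);cv2.imwrite("pics/s2.png",a)
cv2.imwrite("pics/b2.png",np.hstack([cv2.resize(d["image"],(450,338)),cv2.resize(a,(338,338))]))
print(s["tcp_pos"],s["tool_rot"],s["force"],s["finger_gap"])
p=wcloud(s,d);Z=p[...,2]
k=((Z>.153)&(Z<.175)&(p[...,0]>.44)&(p[...,0]<.7)&(p[...,1]>-.08)&(p[...,1]<.25));k[:, :0]=0
c=max(cv2.findContours(k.astype(np.uint8),0,1)[0],key=cv2.contourArea);q=wplane(s,d,c[:,0],.16)
print(cv2.minAreaRect((q[:,:2]*1000).astype(np.float32)),k.sum()); a=cv2.approxPolyDP(c,3,True)[:,0];print(a.tolist(),wplane(s,d,a,.16)[:,:2].round(4).tolist())
E
```

```text
t: 6.45
tcp_pos: [0.4737, -0.334, 0.3731]
tool_rot: [0.185, 0.983, 0.001, -0.001]
force: [0.4, -0.6, -0.9]
finger_gap: 0.325
gripper_force: 59.2
t: 7.55
tcp_pos: [0.4743, -0.1311, 0.3741]
tool_rot: [0.186, 0.983, -0.0, -0.0]
force: [0.0, -0.2, -1.5]
finger_gap: 0.322
gripper_force: 59.3
[ 0.47432374 -0.13112401  0.37405887] [ 1.85533084e-01  9.82637973e-01 -2.97155988e-04 -1.48470797e-05] [ 0.0480955  -0.22760522 -1.50571454] 0.32235984400962236
((561.2460327148438, 74.72765350341797), (161.74095153808594, 220.3721466064453), 13.313584327697754) 14443
[[442, 78], [320, 158], [371, 244], [476, 168]] [[0.4601, 0.1618], [0.5084, -0.0499], [0.6636, -0.0125], [0.614, 0.1981]]
```

View pics/b2.png

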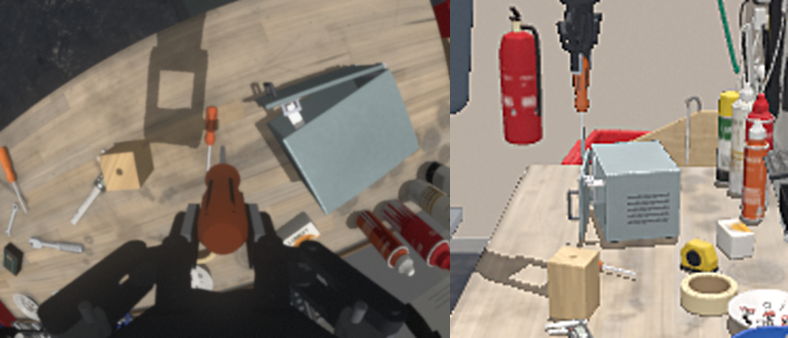

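The driver is held, hanging under the gripper. The shank is visible in the side view at about (583,135) of the composite, and the hook is the white piece at (292,112) in the wrist half. The locker estimate agrees, giving a gap of (0.491, -0.014). Next I'll check where the shank and tip are relative to the TCP.

```bash
python3 - <<'E'
from h import *
s,d=pickle.load(open("pics/w2.pkl","rb"));t=s["tcp_pos"]
for nm,p in(("w",wcloud(s,d)),("s",cloud(pickle.load(open("pics/side2.pkl","rb"))))):
    near=(np.hypot(p[...,0]-t[0],p[...,1]-t[1])<.03)
    for lo in np.arange(.2,.36,.02):
        k=near&(p[...,2]>lo)&(p[...,2]<lo+.02)
        if k.sum()>1:
            q=p[k]-t;v,u=np.nonzero(k);print(nm,lo.round(2),k.sum(),(q.mean(0)*1000).round(1),(q[:,:2].min(0)*1000).round(1),(q[:,:2].max(0)*1000).round(1),u.mean().round(1),v.mean().round(1))
    q=p[near&(p[...,2]>.19)];print("zmin",np.sort(q[:,2])[:3])
p=wcloud(s,d);hsv=cv2.cvtColor(d["image"],cv2.COLOR_BGR2HSV)
k=(hsv[...,1]<40)&(hsv[...,2]>150)&(np.hypot(p[...,0]-.491,p[...,1]+.014)<.04)
print("hook",k.sum());q=p[k];
a=np.deg2rad(13.3);L=(q[:,:2]-[.5612,.0755])@np.array([[np.cos(a),-np.sin(a)],[np.sin(a),np.cos(a)]])
for lo in np.arange(.08,.19,.01):
    m=(q[:,2]>lo)&(q[:,2]<=lo+.01)
    if m.any():print(lo.round(2),m.sum(),(L[m].mean(0)*1000).round(),(L[m].min(0)*1000).round(),(L[m].max(0)*1000).round())
E
```

```text
w 0.22 22 [  -3.     1.3 -140.8] [-3.9 -1.5] [-1.2  3.6] 252.4 167.8
w 0.24 30 [  -3.1    1.5 -123.4] [-4.1 -1.1] [-1.2  3.7] 252.5 172.2
w 0.26 38 [  -3.1    1.5 -103.8] [-4.1 -0.9] [-1.4  3.5] 252.5 177.8
w 0.28 29 [ -3.    1.6 -87. ] [-4.1 -2.2] [0.3 3.5] 252.6 183.3
w 0.32 370 [ -9.2   4.2 -38.6] [-15.6 -13.6] [ 8.4 15.5] 252.6 195.0
w 0.34 286 [ -9.3   4.3 -27.5] [-13.3 -10.5] [ 4.2 12.8] 252.7 200.4
zmin [0.22541022 0.2261125  0.2271284 ]
s 0.22 8 [   2.5   -2.3 -143.6] [-0.7 -9.1] [4.9 2.9] 232.6 163.0
s 0.24 10 [   2.    -1.9 -124.6] [ -0.2 -10.1] [4.8 5.5] 232.4 158.5
s 0.26 10 [   3.5   -3.3 -103.1] [ 0.5 -9. ] [5.8 1.9] 232.6 153.5
s 0.28 6 [  2.   -1.2 -85.6] [ 1.2 -3.4] [5.  1.8] 232.2 149.2
s 0.3 8 [  2.8  -3.7 -60.5] [-5.4 -8.2] [10.4  2.1] 232.1 143.2
s 0.32 29 [  3.3 -10.8 -42.6] [ -8.9 -17.2] [15.3 -3.5] 232.0 139.3
s 0.34 29 [  2.3  -9.6 -24.8] [ -8.6 -20.1] [11.8 -1.8] 231.6 134.8
zmin [0.2223276  0.22461708 0.22535257]
hook 1308
0.12 14 [-91. -73.] [-113.  -79.] [-80. -61.]
0.13 206 [-93. -70.] [-119.  -85.] [-79. -54.]
0.14 173 [-108.  -70.] [-122.  -84.] [-97. -54.]
0.15 478 [-74. -70.] [-128. -108.] [-49. -35.]
0.16 426 [-66. -72.] [ -78. -107.] [-49. -34.]
```

```bash
python3 -m crank '[{"dp":[0.1,0.5,0],"angular":[0,0,0]},{"dp":[0.1,0.8,0],"angular":[0,0,0]},{"dp":[0.1,0.9,0],"angular":[0,0,0]},{"dp":[0.1,0.8,0],"angular":[0,0,0]},{"dp":[0.1,0.6,0],"angular":[0,0,0]},{"dp":[0.02,0.3,0],"angular":[0,0,0]},{"dp":[0,0,0],"angular":[0,0,0]},{"dp":[0,0,0],"angular":[0,0,0]},{"dp":[0,0,0],"angular":[0,0,0]}]'
python3 - <<'E'
from station import sense, vision
from h import *
s=sense();d=vision.snapshot("wrist");t=s["tcp_pos"];print(t,s["force"])
p=wcloud(s,d);a=np.deg2rad(13.3);M=np.array([[np.cos(a),-np.sin(a)],[np.sin(a),np.cos(a)]])
k=(np.hypot(p[...,0]-t[0],p[...,1]-t[1])<.02)&(p[...,2]>.21)&(p[...,2]<.28);q=p[k];print("shank surf",k.sum(),q.mean(0)-t,q[:,2].min())
L=(p[...,:2]-[.5612,.0755])@M
k=(p[...,2]>.15)&(p[...,2]<.17)&(L[...,0]<-.03)&(L[...,0]>-.14)&(L[...,1]>-.12)&(L[...,1]<-.03)
for y0 in (-.1,-.09,-.08,-.07,-.06,-.05):
    m=k&(abs(L[...,1]-y0)<.004);x=np.sort(L[m][:,0])*1000;g=np.diff(x)
    if len(x)>3:i=g.argmax();print(y0,len(x),"xmin",x[0].round(1),"gap",x[i].round(1),x[i+1].round(1))
cv2.imwrite("pics/w3.png",cv2.resize(d["image"][60:300,130:450],(800,600),interpolation=2))
E
```

```text
t: 8.55
tcp_pos: [0.4899, -0.0145, 0.3741]
tool_rot: [0.186, 0.983, -0.0, -0.0]
force: [0.0, 0.6, -1.1]
finger_gap: 0.32
gripper_force: 59.3
[ 0.48985968 -0.01445047  0.37414986] [ 0.04078652  0.637082   -1.10793487]
shank surf 89 [-0.00310502  0.00149084 -0.11943843] 0.22648964612935046
-0.1 123 xmin -135.2 gap -127.1 -79.5
-0.09 101 xmin -134.1 gap -124.6 -79.3
-0.08 210 xmin -131.3 gap -122.7 -79.1
-0.07 260 xmin -129.4 gap -120.7 -79.3
-0.06 267 xmin -127.2 gap -118.2 -79.4
-0.05 263 xmin -125.4 gap -116.4 -79.1
```

View pics/w3.png

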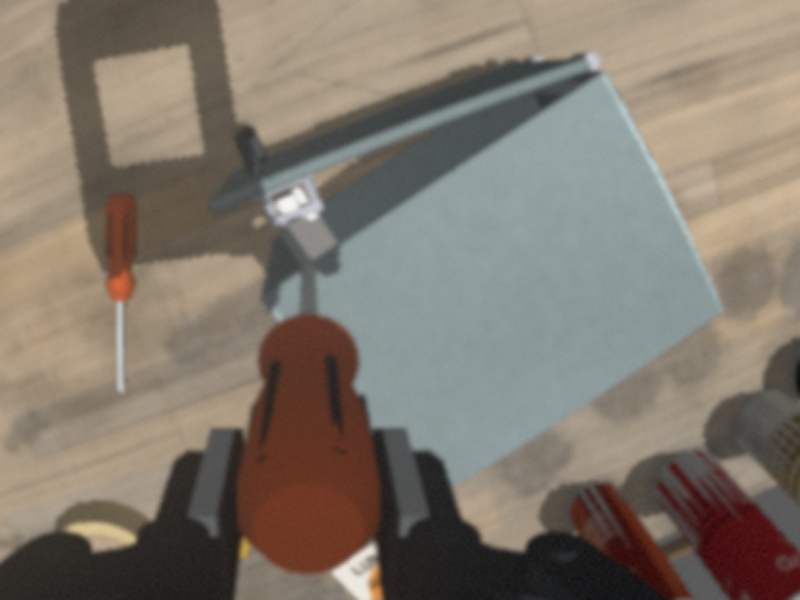

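The view shows the blade tip at (308,275) of the crop, lined up with the gap between the locker edge and the white hook at (295,200). Now I'll descend into the gap, keeping above any possible arm height.

```bash
python3 -m crank '[{"dp":[0,0,-0.3],"angular":[0,0,0]},{"dp":[0,0,-0.4],"angular":[0,0,0]},{"dp":[0,0,-0.4],"angular":[0,0,0]},{"dp":[0,0,-0.3],"angular":[0,0,0]},{"dp":[0,0,-0.3],"angular":[0,0,0]},{"dp":[0,0,-0.2],"angular":[0,0,0]},{"dp":[0,0,-0.2],"angular":[0,0,0]},{"dp":[0,0,-0.1],"angular":[0,0,0]},{"dp":[0,0,0],"angular":[0,0,0]},{"dp":[0,0,0],"angular":[0,0,0]}]'
python3 -m crank '[{"dp":[0,0,-0.05],"angular":[0,0,0]},{"dp":[0,0,-0.05],"angular":[0,0,0]},{"dp":[0,0,-0.05],"angular":[0,0,0]},{"dp":[0,0,0],"angular":[0,0,0]},{"dp":[0,0,0],"angular":[0,0,0]}]'
```

```text
t: 9.6
tcp_pos: [0.4901, -0.0135, 0.3085]
tool_rot: [0.185, 0.983, -0.0, 0.0]
force: [-0.5, 0.2, -1.2]
finger_gap: 0.322
gripper_force: 59.3
t: 10.1
tcp_pos: [0.4898, -0.0134, 0.3037]
tool_rot: [0.185, 0.983, 0.0, -0.0]
force: [0.4, 0.1, -0.9]
finger_gap: 0.323
gripper_force: 59.3
```

```bash
python3 -m crank '[{"dp":[0,0,-0.1],"angular":[0,0,0]},{"dp":[0,0,-0.1],"angular":[0,0,0]},{"dp":[0,0,0],"angular":[0,0,0]},{"dp":[0,0,0],"angular":[0,0,0]}]'|grep -E "tcp|^force"
python3 -m crank '[{"dp":[0,0,-0.05],"angular":[0,0,0]},{"dp":[0,0,-0.05],"angular":[0,0,0]},{"dp":[0,0,0],"angular":[0,0,0]},{"dp":[0,0,0],"angular":[0,0,0]}]'|grep -E "tcp|^force"
```

```text
tcp_pos: [0.4897, -0.0134, 0.2975]
force: [-0.7, -0.0, -1.1]
tcp_pos: [0.4898, -0.0135, 0.2947]
force: [-0.1, 0.0, -0.7]
```

```bash
python3 -m crank '[{"dp":[0,0,-0.05],"angular":[0,0,0]},{"dp":[0,0,-0.05],"angular":[0,0,0]},{"dp":[0,0,0],"angular":[0,0,0]},{"dp":[0,0,0],"angular":[0,0,0]}]'|grep -E "tcp|^force"
```

```text
tcp_pos: [0.4898, -0.0134, 0.2916]
force: [-0.3, -0.3, -1.2]
```

```bash
python3 -m crank '[{"dp":[0,0,-0.05],"angular":[0,0,0]},{"dp":[0,0,-0.05],"angular":[0,0,0]},{"dp":[0,0,0],"angular":[0,0,0]},{"dp":[0,0,0],"angular":[0,0,0]}]'|grep -E "tcp|^force"
```

```text
tcp_pos: [0.4899, -0.0134, 0.2888]
force: [-0.5, 0.1, 0.3]
```

```bash
python3 -m crank '[{"dp":[0,0,-0.05],"angular":[0,0,0]},{"dp":[0,0,-0.05],"angular":[0,0,0]},{"dp":[0,0,0],"angular":[0,0,0]},{"dp":[0,0,0],"angular":[0,0,0]}]'|grep -E "tcp|^force"
```

```text
tcp_pos: [0.4902, -0.0135, 0.2861]
force: [0.0, 0.2, 4.6]
```

Contact: the net force is about 5.5 N at TCP z 0.286. I'll press on in 1.5 mm steps.

```bash
python3 -m crank '[{"dp":[0,0,-0.05],"angular":[0,0,0]},{"dp":[0,0,0],"angular":[0,0,0]},{"dp":[0,0,0],"angular":[0,0,0]}]'|grep -E "tcp|^force"
```

```text
tcp_pos: [0.4901, -0.0134, 0.2845]
force: [-0.2, 0.0, 4.9]
```

```bash
python3 -m crank '[{"dp":[0,0,-0.05],"angular":[0,0,0]},{"dp":[0,0,0],"angular":[0,0,0]},{"dp":[0,0,0],"angular":[0,0,0]}]'|grep -E "tcp|^force"
```

```text
tcp_pos: [0.4901, -0.0134, 0.283]
force: [0.5, -0.0, 4.7]
```

```bash
python3 -m crank '[{"dp":[0,0,-0.05],"angular":[0,0,0]},{"dp":[0,0,0],"angular":[0,0,0]},{"dp":[0,0,0],"angular":[0,0,0]},{"dp":[0,0,0],"angular":[0,0,0]},{"dp":[0,0,0],"angular":[0,0,0]}]'|grep -E "tcp|^force"
cat > door.py <<'E'
from station import sense, vision
from h import *
s=sense();d=vision.snapshot("top");p=cloud(d);a=np.deg2rad(13.3);M=np.array([[np.cos(a),-np.sin(a)],[np.sin(a),np.cos(a)]])
L=(p[...,:2]-[.5612,.0755])@M
# door top edge, seen as points at 0.13..0.175 in front of the locker, about the hinge
h=L-[-.086,.106];r=np.hypot(h[...,0],h[...,1]);ang=np.arctan2(-h[...,0],-h[...,1])
k=(p[...,2]>.13)&(p[...,2]<.175)&(r>.15)&(r<.22)&(ang>.1)&(ang<1.4)
print("t",s["t"],"door pts",k.sum(),"angle pct",np.percentile(ang[k],[5,25,50,75,95]).round(2) if k.any() else None)
E
python3 door.py
```

```text
tcp_pos: [0.4901, -0.0134, 0.2814]
force: [0.2, 0.4, 4.9]
t 13.2 door pts 100 angle pct [0.14 0.19 0.28 0.3  0.32]
```

```bash
python3 -m crank '[{"dp":[0,0,-0.05],"angular":[0,0,0]},{"dp":[0,0,0],"angular":[0,0,0]},{"dp":[0,0,0],"angular":[0,0,0]},{"dp":[0,0,0],"angular":[0,0,0]},{"dp":[0,0,0],"angular":[0,0,0]}]'|grep -E "tcp|^force"; python3 door.py
```

```text
tcp_pos: [0.4903, -0.0134, 0.2801]
force: [-0.1, 0.3, 5.9]
t 13.75 door pts 87 angle pct [0.17 0.28 0.36 0.39 0.4 ]
```

The door is moving. I'll hold the hook down.

```bash
for i in 1 2; do python3 -m crank '[{"dp":[0,0,0],"angular":[0,0,0]},{"dp":[0,0,0],"angular":[0,0,0]},{"dp":[0,0,0],"angular":[0,0,0]},{"dp":[0,0,0],"angular":[0,0,0]},{"dp":[0,0,0],"angular":[0,0,0]},{"dp":[0,0,0],"angular":[0,0,0]},{"dp":[0,0,0],"angular":[0,0,0]},{"dp":[0,0,0],"angular":[0,0,0]},{"dp":[0,0,0],"angular":[0,0,0]},{"dp":[0,0,0],"angular":[0,0,0]}]'|grep -E "tcp|^force"; python3 door.py; done
```

```text
tcp_pos: [0.4903, -0.0134, 0.2801]
force: [0.9, 0.8, 6.1]
t 14.8 door pts 91 angle pct [0.25 0.41 0.49 0.51 0.53]
tcp_pos: [0.4903, -0.0134, 0.2801]
force: [-0.1, 0.7, 5.5]
t 15.85 door pts 94 angle pct [0.14 0.51 0.59 0.61 0.63]
```

The door is swinging open. I'll lift out and return above the stand.

```bash
python3 -m crank '[{"dp":[0,0,0.2],"angular":[0,0,0]},{"dp":[0,0,0.4],"angular":[0,0,0]},{"dp":[0,0,0.5],"angular":[0,0,0]},{"dp":[0,0,0.7],"angular":[0,0,0]},{"dp":[0,0,0.7],"angular":[0,0,0]},{"dp":[0,0,0.5],"angular":[0,0,0]},{"dp":[0,0,0.2],"angular":[0,0,0]},{"dp":[0,-0.4,0],"angular":[0,0,0]},{"dp":[0,-0.7,0],"angular":[0,0,0]},{"dp":[-0.05,-1,0],"angular":[0,0,0]},{"dp":[-0.05,-1,0],"angular":[0,0,0]},{"dp":[-0.05,-1,0],"angular":[0,0,0]},{"dp":[-0.05,-1,0],"angular":[0,0,0]},{"dp":[-0.05,-1,0],"angular":[0,0,0]},{"dp":[-0.05,-1,0],"angular":[0,0,0]},{"dp":[-0.05,-1,0],"angular":[0,0,0]},{"dp":[-0.05,-1,0],"angular":[0,0,0]},{"dp":[-0.05,-0.8,0],"angular":[0,0,0]},{"dp":[-0.05,-0.5,0],"angular":[0,0,0]},{"dp":[-0.04,-0.3,0],"angular":[0,0,0]}]'
python3 -m crank '[{"dp":[0,0,0],"angular":[0,0,0]},{"dp":[0,0,0],"angular":[0,0,0]},{"dp":[0,0,0],"angular":[0,0,0]}]'|grep tcp
python3 door.py
python3 - <<'E'
from station import sense, vision
from h import *
s=sense();d=vision.snapshot("wrist");t=s["tcp_pos"];print(t,s["force"],s["tool_rot"])
p=wcloud(s,d)
for a,b in((.21,.23),(.23,.25),(.25,.27),(.27,.29)):
    k=(np.hypot(p[...,0]-t[0],p[...,1]-t[1])<.02)&(p[...,2]>a)&(p[...,2]<b);q=p[k];print("shank surf",a,k.sum(),(q.mean(0)-t).round(4),q[:,2].min())
k=(np.hypot(p[...,0]-.4735,p[...,1]+.333)<.06)&(p[...,2]>.1)&(p[...,2]<.115);c=max(cv2.findContours(k.astype(np.uint8),0,1)[0],key=cv2.contourArea)
print(cv2.minAreaRect((wplane(s,d,c[:,0],.108)[:,:2]*1000).astype(np.float32)))
cv2.imwrite("pics/w4.png",cv2.resize(d["image"][60:300,130:450],(800,600),interpolation=2))
E
```

```text
t: 17.9
tcp_pos: [0.4726, -0.3357, 0.3741]
tool_rot: [0.186, 0.983, 0.001, -0.001]
force: [-0.1, 0.5, -0.7]
finger_gap: 0.324
gripper_force: 59.3
tcp_pos: [0.4737, -0.3333, 0.3758]
t 18.2 door pts 105 angle pct [0.13 0.65 0.74 0.76 0.78]
[ 0.47376918 -0.33329545  0.3759253 ] [-0.56997387 -0.20893996 -0.79485043] [1.84624668e-01 9.82809096e-01 1.10593983e-04 3.55585826e-05]
shank surf 0.21 5 [-0.0027  0.0015 -0.1476] 0.22732673457280628
shank surf 0.23 31 [-0.003   0.0015 -0.1348] 0.23055537455446679
shank surf 0.25 33 [-0.003   0.0016 -0.1147] 0.25190411543277674
shank surf 0.27 39 [-0.0029  0.0017 -0.0952] 0.27052813759519434
((473.4935302734375, -334.0141296386719), (70.4623794555664, 71.03032684326172), 73.77781677246094)
```

View pics/w4.png

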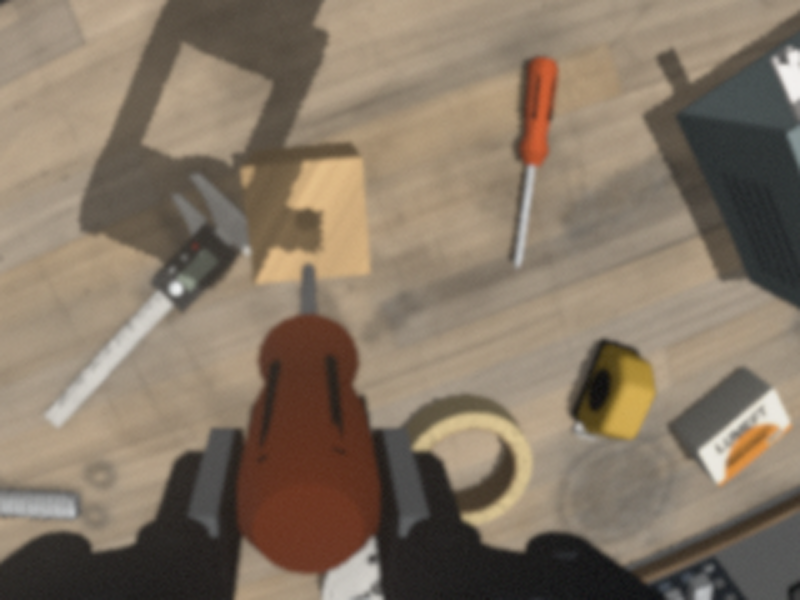

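The driver is vertical, with its tip at (308,270) and the block's hole beyond it. It's aligned within about 1 mm. I'll insert, feeling at the mouth.

```bash
python3 -m crank '[{"dp":[0,-0.02,-0.4],"angular":[0,0,0]},{"dp":[0,0,-0.8],"angular":[0,0,0]},{"dp":[0,0,-0.8],"angular":[0,0,0]},{"dp":[0,0,-0.6],"angular":[0,0,0]},{"dp":[0,0,-0.4],"angular":[0,0,0]},{"dp":[0,0,-0.2],"angular":[0,0,0]},{"dp":[0,0,-0.2],"angular":[0,0,0]},{"dp":[0,0,-0.2],"angular":[0,0,0]},{"dp":[0,0,-0.2],"angular":[0,0,0]},{"dp":[0,0,-0.2],"angular":[0,0,0]},{"dp":[0,0,-0.1],"angular":[0,0,0]},{"dp":[0,0,0],"angular":[0,0,0]},{"dp":[0,0,0],"angular":[0,0,0]}]'
```

```text
t: 19.6
tcp_pos: [0.4737, -0.3352, 0.2528]
tool_rot: [0.185, 0.983, -0.0, 0.0]
force: [0.4, -0.6, -0.7]
finger_gap: 0.323
gripper_force: 59.3
```

```bash
python3 -m crank '[{"dp":[0,0.03,-0.3],"angular":[0,0,0]},{"dp":[0,0,-0.4],"angular":[0,0,0]},{"dp":[0,0,-0.5],"angular":[0,0,0]},{"dp":[0,0,-0.5],"angular":[0,0,0]},{"dp":[0,0,-0.4],"angular":[0,0,0]},{"dp":[0,0,-0.3],"angular":[0,0,0]},{"dp":[0,0,-0.2],"angular":[0,0,0]},{"dp":[0,0,0],"angular":[0,0,0]},{"dp":[0,0,0],"angular":[0,0,0]}]'
```

```text
t: 20.5
tcp_pos: [0.4739, -0.3344, 0.1749]
tool_rot: [0.185, 0.983, -0.0, 0.0]
force: [0.8, 0.2, -0.5]
finger_gap: 0.324
gripper_force: 59.3
```

```bash
python3 -m crank '[{"dp":[0,0,-0.07],"angular":[0,0,0]},{"dp":[0,0,-0.07],"angular":[0,0,0]},{"dp":[0,0,0],"angular":[0,0,0]},{"dp":[0,0,0],"angular":[0,0,0]}]'
```

```text
t: 20.9
tcp_pos: [0.4736, -0.3341, 0.1706]
tool_rot: [0.185, 0.983, -0.0, 0.0]
force: [0.1, 0.6, -1.3]
finger_gap: 0.326
gripper_force: 59.3
```

```bash
python3 -m crank '[{"dp":[0,0,-0.06],"angular":[0,0,0]},{"dp":[0,0,-0.06],"angular":[0,0,0]},{"dp":[0,0,0],"angular":[0,0,0]},{"dp":[0,0,0],"angular":[0,0,0]}]'
```

```text
t: 21.3
tcp_pos: [0.4736, -0.3341, 0.1668]
tool_rot: [0.185, 0.983, 0.0, -0.0]
force: [-0.0, 0.0, -0.5]
finger_gap: 0.324
gripper_force: 59.3
```

```bash
python3 -m crank '[{"dp":[0,0,-0.06],"angular":[0,0,0]},{"dp":[0,0,0],"angular":[0,0,0]},{"dp":[0,0,0],"angular":[0,0,0]}]'
python3 -m crank '[{"dp":[0,0,0],"angular":[0,0,0]},{"dp":[0,0,0],"angular":[0,0,0]},{"dp":[0,0,0],"angular":[0,0,0]},{"dp":[0,0,0],"angular":[0,0,0]},{"dp":[0,0,0],"angular":[0,0,0]},{"dp":[0,0,0],"angular":[0,0,0]},{"dp":[0,0,0],"angular":[0,0,0]}]' 0.3
python3 -m crank '[{"dp":[0,0,0.3],"angular":[0,0,0]},{"dp":[0,0,0.6],"angular":[0,0,0]},{"dp":[0,0,0.8],"angular":[0,0,0]},{"dp":[0,0,0.8],"angular":[0,0,0]},{"dp":[0,0,0.8],"angular":[0,0,0]},{"dp":[0,0,0.8],"angular":[0,0,0]},{"dp":[0,0,0.5],"angular":[0,0,0]},{"dp":[0,0,0.2],"angular":[0,0,0]},{"dp":[0,0,0],"angular":[0,0,0]},{"dp":[0,0,0],"angular":[0,0,0]}]'
python3 door.py
python3 - <<'E'
from station import sense, vision
from h import *
s=sense();d=vision.snapshot("wrist");p=wcloud(s,d);x,y,Z=p[...,0],p[...,1],p[...,2]
near=np.hypot(x-.4735,y+.334)<.06
for lo,hi in((.1,.115),(.2,.204),(.204,.23)):
    q=p[near&(Z>lo)&(Z<hi)]
    if len(q)>4:print(lo,len(q),cv2.minAreaRect((q[:,:2]*1000).astype(np.float32)),q[:,2].max())
cv2.imwrite("pics/end.png",d["image"])
E
```

```text
t: 21.6
tcp_pos: [0.4737, -0.3343, 0.1653]
tool_rot: [0.185, 0.983, -0.0, 0.0]
force: [-0.4, -0.1, 1.9]
finger_gap: 0.328
gripper_force: 59.5
t: 22.3
tcp_pos: [0.4736, -0.3341, 0.1651]
tool_rot: [0.185, 0.983, -0.0, 0.0]
force: [-0.2, 0.5, -0.1]
finger_gap: 0.702
gripper_force: 0.0
t: 23.3
tcp_pos: [0.4732, -0.3337, 0.3084]
tool_rot: [0.185, 0.983, 0.0, -0.001]
force: [0.2, -0.1, 0.3]
finger_gap: 0.698
gripper_force: 0.0
t 23.3 door pts 109 angle pct [0.13 0.78 0.87 0.9  0.92]
0.1 2179 ((473.45648193359375, -333.96728515625), (70.12935638427734, 71.66656494140625), 73.25699615478516) 0.11041771094527247
0.2 172 ((472.8731384277344, -333.50665283203125), (28.20119285583496, 29.443124771118164), 67.68280792236328) 0.20398717112190468
0.204 569 ((472.4958190917969, -333.8844299316406), (24.97254180908203, 25.160682678222656), 69.34204864501953) 0.21151472574088231
```

View pics/end.png

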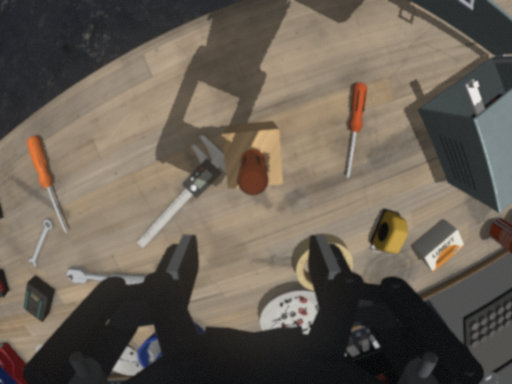

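The final view shows the driver upright and fully down in the block at (253,172), its top at 0.21 m as at the start. The door stands wide open at (470,20), about 0.85 rad, and nothing else has moved. Handing in.

```bash
python3 -c "
from station import order
print(order.sign_off())"
```

```text
the job is handed in; nothing more can be done
None
```

I pressed the hook down gently until the door sprang free and swung open to about 0.85 rad, then put the screwdriver back upright and fully down in its stand and let go; the job was handed in at about 23 s, and no verdict came back.

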